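# Plating gauge held square on a clamped workpiece

### The arm

A 7-joint arm with a two-finger parallel gripper is mounted at the origin on the work surface. World frame = base frame: x ahead of the robot, y to its left, z up, the work surface at z = 0. Lengths are in m, angles in degrees, forces in N, time in s.
With the tool pointing down it reaches from about 0.425 to 0.875 m from the base axis. Payload 4.7 kg.
Tool frame: the origin (TCP) lies at the very end of the fingers, on their centre line; the grasp point (between the pads) lies 19 mm behind it; z points along the fingers, y is the line along which they close (so a half turn about z gives the same grasp; the last joint's range is limited). The gripper opens to 87 mm and grips with 3 to 60 N. Pads are 19 mm wide; open, the fingers measure 117 mm over their backs; the gripper's body (75 mm by 190 mm) begins 51 mm behind the grasp point.
Start: joints at [65.094, 18.392, -4.016, 83.108, 1.295, 78.541, -3.26], TCP at [0.282, -0.586, 0.223] pointing down, gripper open.
Joint ranges: [-163.93, 163.93], [-17.29, 119.83], [-79.2, 71.16], [3.27, 140.29], [-89.18, 269.18], [5.43, 117.66], [-154.24, 154.24]. Speed limits (degrees/s): [147.25, 147.25, 180, 180, 180, 180, 180].

### API

Orientations are given as [roll, pitch, yaw] about the fixed x, y, z axes, in that order (R = Rz(yaw) Ry(pitch) Rx(roll)).
In Python, from cell import get_obs, cams, ticket, finder gives the robot as it stands.
- The arm moves only by the shell command python3 -m creep 'ROWS' [FORCE]. ROWS is text: rows parted by semicolons, each of 5 numbers parted by spaces: the shift along the world's x, y, z in m, then the turn about the world's z in degrees, then the finger opening in m, from 0 to 0.087. A call has 1 to 8 rows; each row shifts and turns the commanded pose from where the row before left it; what a row does not reach is not made up. A row lasts 1/8 s, in which the tool goes at most 62.5 mm and 10.7 degrees, less where a joint would pass 70% of its speed; a pose out of reach is approached as far as the arm can. A call with a gripper value outside its range is refused whole. The fingers move at their own pace and stop on an object; FORCE is the grip in N (left out, the last holds). Time passes only in rows, so rows that do not move let the fingers close. It gives the time, the measured TCP pose, the force, the opening and the grip force at its end, in the units of the state.
- get_obs(): the state, without advancing time (a new reading comes with each control period).
- cams.read_camera(name): name is "scene" or "side" or "wrist"; returns the picture (384x512x3 uint8, red, green, blue); there is no depth.
- cams.calibration(name): a dict with "fx", "fy", "cx", "cy" (pixels), "k1" (the pictures are not rectified: a ray, as slopes to the right and down, at radius r is drawn at 1 + k1 r^2 times it, then the intrinsics apply), "extrinsics" (4x4, takes a point from world to camera coordinates). Camera axes: x right, y down, z forward; pixel columns grow to the right and rows downward; lengths in m; the calibration is good to about 2 mm. A picture is of the moment at which its call begins: read the wrist's pose just before it. calibration takes no time and is no camera call; for the wrist camera it gives the pose at the moment of the call.
- ticket.sign_off(): hands the job in; it is judged then, once.
Trained networks look in the newest picture that a camera, given by its name, has taken for a name from the list of things; names that differ only in an ending like _2 or _b are one class to them, and where a whole thing is asked for, a point or a joint stands for the part that bears it (a point fixed in the world has none). Each returns a list of dicts, best first, with "p" (0 to 1); they miss things now and then, are a little off and sometimes report something else, mostly with a low value. They report only what shows in the picture. A call takes as long as a camera call. They do not tell look-alikes from the thing itself.
- finder.masks_of(name, camera): "mask" (384x512 bool, what is visible of it) and "xy" ([column, row] in pixels, amid what is visible of it).
- finder.tip_of(name, camera): "xy" ([column, row] in pixels: a listed point, or the origin of a listed thing).
The state is a dict: "time_s": time; "qpos": joint angles; "joint_velocities": joint speeds; "effort": joint torques, N m; "tool_pos": TCP position; "tool_rot": TCP orientation; "force": force on the tool from outside, world axes, zero at the start; "wrist_torque": the same for the moment, N m; "grip_width": finger opening in m; "grasp_force": force on a finger pad.
Only numpy, scipy, OpenCV 4.12 (cv2) and the standard library are available. Lean on these libraries where they do the work, as an engineer would, in place of code of your own. Each camera call takes 0.05 s, during which the arm holds its last target. There are 200 camera calls.

### The job

Lift the pen-like plating gauge out of its stand block, lower its nose between the raised jaws of the tilted vice without touching the jaws, and press its sprung tip gently inside the circle marked on the workpiece, the gauge square to the sloping face, until the tip is pushed in about half of its 10 mm travel (never fully in). The program finishes while still holding the gauge there, steady, for the reading; do not shift the vice's tilt or disturb the other things on the bench.

Things in the scene. Friction and masses are not known exactly. Their poses are not given: they have to be found in the camera images.
- pen: plating gauge, pen-like, 0.16 kg. Origin: centre of its nose's lower end; z up its axis. Steel nose 18 mm diameter, z 0 to 60 mm; collar 36 mm diameter to 66; black square grip 26 x 26 mm (faces square to its x, y) to 126; button 18 mm across to 134. Starts upright in the stand, collar resting on the stand's top, nose (2 mm play all round) and tip in the hole.
- pen_grip (a point): where to grip: middle of the square grip, on the pen's axis, 98 mm above its origin, 112 mm above the end of the extended tip
- tip_end (a point): the end of the gauge's sprung tip: an 8 mm brass pin with a round end that sticks 14 mm out of the nose along the pen's -z when free
- plunger (a joint): how far the sprung tip is pushed into the nose, in m: 0 free, 0.010 fully in. The spring needs 0.5 N to start and 0.7 N more per mm (4 N at half travel, 7.5 N fully in).
- stand: plain aluminium block 70 x 70 mm, 80 mm high, fixed to the table, with one upright 22 mm through hole in its middle. Origin: centre of its underside.
- vice: dark steel tilting vice, fixed: base 150 x 134 x 18 mm, origin at its underside's centre; ears at y = +-62 mm, 93 mm high, carry the tilting bed on an axis along the vice's y, 70 mm above the table. The bed is held by stiff friction at a slope of 7 to 26 degrees, lower end towards the vice's -x (robot's side); gentle pressing does not move it.
- jaws: the vice's two steel jaws, tilted with the bed. Origin: on the bed's upper surface, midway between them; z is square to the bed, the gap runs along x. Each is 105 mm long (x), 20 mm thick, 58 mm high; clear gap 44 mm; they stand 34 mm above the workpiece's face. The gap is open above and at both ends.
- work: the plated workpiece, a pale metal block 96 x 44 x 24 mm clamped between the jaws, tilted with them. Origin: centre of its underside; z is square to its upper face (24 mm up), x runs along the gap, uphill. The marked circle is towards its lower end; two dark 12 mm hole mouths towards its upper end.
- spot (a point): centre of the marked spot on the workpiece's upper face: a thin black circle 18 mm across, 20 mm downhill from the middle of the face (work frame -20, 0, 24 mm)
- wrench: bystander: open-ended steel spanner 150 mm long, lying flat, about 6 to 10 mm thick; origin on its underside, about its middle
- lever_a: bystander: dog-leg steel lever block, about 70 x 40 x 20 mm, lying on the near side; origin on its underside
- lever_b: bystander: the same kind of dog-leg steel block, lying beyond the task; origin on its underside
- jar: bystander: white closed jar, 54 mm across, 65 mm high; origin on its underside
- cap: bystander: shallow blue plastic cap lying open side up, 64 mm across, 22 mm high; origin on its underside
- collar: bystander: steel ring, 48 mm outside, 14 mm high, lying flat; origin on its underside
- screwdriver: bystander: screwdriver with wooden handle, 190 mm long, lying flat; origin on its underside, about its middle
There are look-alikes about, which are no part of the job. What is shaped like the vice but yellow is not meant.

How it is judged (in metres and radians):
On the way:
1. the gauge is lifted out of its stand, the end of its tip above the block (height (world z) of tip_end above 0.085 m and contact force between pen and the fingers above 1 N), for 0.1 s.
At the end, for the whole second after the job is handed in: Fingers grip the gauge, steady (under 10 mm/s); tip end within 7 mm of the spot centre, gauge axis within 8 degrees of square to the face, tip pushed in 2.5 to 7.8 mm with 1.2 to 9 N on the workpiece, jaws not touched; held so through the last second (distance between tip_end and spot below 0.007 m and angle between the z axis of pen and the z axis of work, either way round below 0.14 rad and angle between pen's own z axis and vertical below 0.8 rad and value of joint plunger between 0.0025 and 0.0078 m and contact force between pen and work between 1.2 and 9 N and contact force between pen and the fingers above 1 N and contact force between pen and jaws below 0.3 N and linear speed of pen below 0.01 m/s); the arm keeps its last pose, push and grip.
It fails at once if the gauge or the fingers touch the vice's jaws (over 1 N) (contact force between any of pen, the fingers and jaws above 1 N).
It fails at once if the tip is pushed fully in (over 9.6 mm), or the gauge is pressed on the workpiece with over 15 N (value of joint plunger above 0.0096 m or contact force between pen and work above 15 N).
It fails at once if the vice's tilt is shifted (the spot moves over 4 mm) (distance of spot from where it was at the start of the episode above 0.004 m).
It fails at once if a bystander is moved over 25 mm (distance of any of wrench, lever_a, lever_b, jar, cap, collar, screwdriver from where it was at the start of the episode above 0.025 m).
It also fails if it takes over 42 s, if anything falls off the work surface, if the arm or the gripper's body presses on something with over 40 N, if the wrist force passes 120 N, or if a joint passes its speed limit or range.

## Working session

There is one attempt and no reset: what is moved stays moved. The work goes in short steps, Python scripts to look and compute and a shell command to move; the robot and the scene stay as the last step left them, time stands still between calls to the robot, and variables do not carry over. Pictures are saved under pics/ and viewed, at most 10 in all, crops included, and the job is handed in when it is done.

```bash
mkdir -p pics; ls; cat > h.py <<'E'
import numpy as np, cv2
from cell import get_obs, cams, ticket, finder
def snap(n,f=None):
    im=cams.read_camera(n); c=cams.calibration(n)
    if f: cv2.imwrite('pics/'+f,im[:,:,::-1])
    return im,c
def ray(c,xy):
    d=np.array([(xy[0]-c['cx'])/c['fx'],(xy[1]-c['cy'])/c['fy']]); u=d.copy()
    for _ in range(20): u=d/(1+c['k1']*(u@u))
    E=np.array(c['extrinsics']); R=E[:3,:3]; o=-R.T@E[:3,3]
    v=R.T@np.array([u[0],u[1],1]); return o,v/np.linalg.norm(v)
def proj(c,P):
    E=np.array(c['extrinsics']); q=E[:3,:3]@np.asarray(P,float)+E[:3,3]; u=q[:2]/q[2]
    u=u*(1+c['k1']*(u@u)); return np.array([u[0]*c['fx']+c['cx'],u[1]*c['fy']+c['cy']])
def atz(c,xy,z):
    o,v=ray(c,xy); return o+v*(z-o[2])/v[2]
def tri(rs):
    A=sum(np.eye(3)-np.outer(v,v) for o,v in rs); b=sum((np.eye(3)-np.outer(v,v))@o for o,v in rs)
    p=np.linalg.solve(A,b); return p,[round(1e3*np.linalg.norm(np.cross(p-o,v)),1) for o,v in rs]
E
python3 - <<'E'
from h import *
o=get_obs(); print(o['tool_pos'],o['tool_rot'],o['qpos'],o['grip_width'])
ims=[]
for n in ['scene','side']:
    im,c=snap(n,n+'0.png'); ims.append(im)
    print(n,c['fx'],c['k1'],-np.array(c['extrinsics'])[:3,:3].T@np.array(c['extrinsics'])[:3,3])
    for k in ['pen','stand','vice','jaws','work']:
        print(k,[(round(d['p'],2),np.round(d['xy']).tolist(),int(d['mask'].sum())) for d in finder.masks_of(k,n)][:4])
    for k in ['pen_grip','spot','pen','work','stand','vice']:
        print(' tip',k,[(round(d['p'],2),np.round(d['xy'],1).tolist()) for d in finder.tip_of(k,n)][:4])
cv2.imwrite('pics/a.png',cv2.resize(np.vstack(ims)[:,:,::-1],(400,600)) )
E
```

```text
pics
[ 0.2817129  -0.58514448  0.22145313] [-1.79888099e+02  5.57201463e-03  2.57143571e+01] [65.09373117 18.43890223 -4.01343025 83.17603166  1.29398414 78.54214897
 -3.25949508] 0.08697322884639812
scene 365.43000148548373 -0.07916586691164972 [ 1.21229088 -0.1099647   0.61129297]
pen [(0.93, [317.0, 171.0], 344), (0.6, [267.0, 190.0], 198)]
stand [(0.75, [315.0, 195.0], 1155), (0.21, [267.0, 192.0], 222)]
vice [(0.92, [311.0, 150.0], 2055), (0.9, [173.0, 173.0], 2738), (0.78, [152.0, 232.0], 4552)]
jaws [(0.94, [324.0, 136.0], 585), (0.9, [160.0, 151.0], 737), (0.85, [149.0, 210.0], 1207)]
work [(0.75, [143.0, 220.0], 426), (0.75, [315.0, 143.0], 336), (0.63, [168.0, 161.0], 423), (0.35, [153.0, 234.0], 4724)]
 tip pen_grip [(0.73, [319.9, 169.2]), (0.64, [385.6, 278.1])]
 tip spot [(0.76, [315.1, 131.7]), (0.69, [149.6, 205.0]), (0.59, [171.6, 152.3])]
 tip pen []
 tip work [(0.87, [172.1, 162.8]), (0.85, [149.1, 221.7]), (0.7, [159.9, 313.3])]
 tip stand [(0.75, [313.8, 206.0]), (0.52, [149.0, 222.3])]
 tip vice [(0.72, [173.8, 188.5]), (0.55, [318.0, 168.9])]
side 467.35691227445744 0.0229429135929648 [ 0.52298675 -0.69506844  0.8504842 ]
pen [(0.86, [230.0, 142.0], 402), (0.44, [271.0, 305.0], 6371)]
stand []
vice [(0.89, [269.0, 304.0], 6349), (0.85, [157.0, 146.0], 3869), (0.79, [147.0, 288.0], 6425)]
jaws [(0.9, [154.0, 130.0], 1782), (0.66, [143.0, 272.0], 2570), (0.56, [262.0, 293.0], 2652)]
work [(0.81, [150.0, 264.0], 614), (0.7, [329.0, 150.0], 288), (0.58, [274.0, 282.0], 529)]
 tip pen_grip [(0.72, [230.9, 136.3]), (0.38, [269.0, 292.9]), (0.26, [333.3, 199.4])]
 tip spot [(0.8, [254.8, 289.0]), (0.79, [135.0, 271.1]), (0.56, [146.2, 128.4]), (0.36, [328.4, 152.6])]
 tip pen []
 tip work [(0.93, [270.1, 293.3]), (0.83, [149.9, 274.1]), (0.6, [155.9, 131.9])]
 tip stand [(0.55, [232.1, 169.9]), (0.43, [269.4, 314.2]), (0.4, [270.5, 292.1])]
 tip vice [(0.73, [162.0, 160.1]), (0.6, [271.8, 312.1])]
```

View pics/scene0.png

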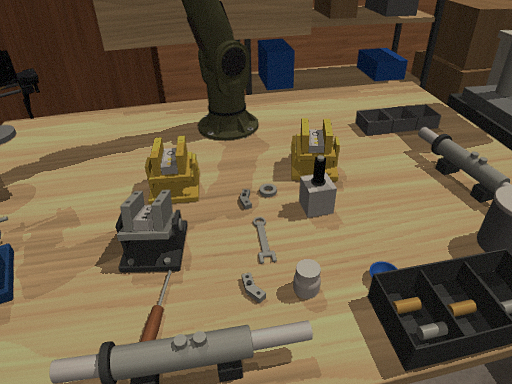

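View pics/side0.png

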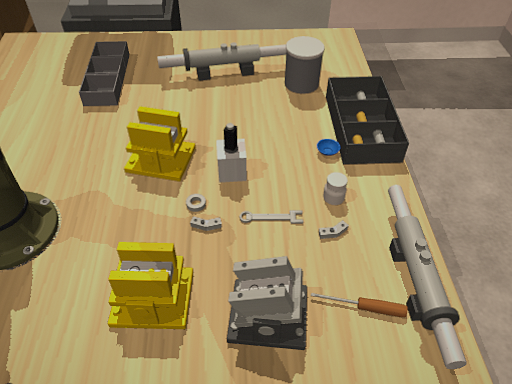

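Scene view: gauge in stand at (319,170), candidates for the vice: yellow (315,145), yellow (172,170), dark steel (150,228). Side view: gauge at (230,140), yellow (157,146), yellow (147,288), dark steel (268,300). Dark steel is the described one.

```bash
python3 - <<'E'
from h import *
cs=cams.calibration('scene'); cd=cams.calibration('side')
def t(n,a,b): p,r=tri([ray(cs,a),ray(cd,b)]); print(n,p.round(4),r)
t('grip',(319.9,169.2),(230.9,136.3)); t('spot',(149.6,205.0),(254.8,289.0))
t('work',(149.1,221.7),(270.1,293.3)); t('jar',(308,265),(336,180))
for n,z in [('jar',.07)]: pass
import cv2
a=cv2.imread('pics/scene0.png')[180:290,90:220]; b=cv2.imread('pics/side0.png')[245:355,215:325]
c=cv2.imread('pics/scene0.png')[145:220,285:350]; 
f=lambda x:cv2.resize(x,(400,int(400*x.shape[0]/x.shape[1])),interpolation=cv2.INTER_CUBIC)[:340]
A,B=f(a),f(b); h=min(len(A),len(B)); cv2.imwrite('pics/crop1.png',np.hstack([A[:h],B[:h]]))
E
```

```text
grip [0.5149 0.169  0.1166] [np.float64(1.1), np.float64(1.1)]
spot [ 0.5498 -0.2402  0.1001] [np.float64(3.8), np.float64(3.8)]
work [ 0.5801 -0.2418  0.08  ] [np.float64(0.7), np.float64(0.7)]
jar [0.7583 0.066  0.0635] [np.float64(3.3), np.float64(3.3)]
```

View pics/crop1.png

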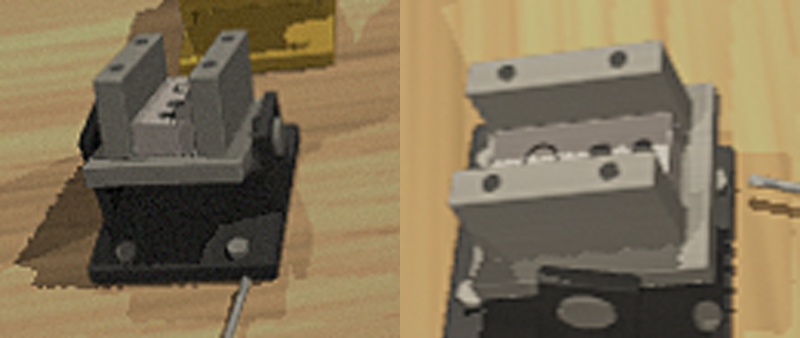

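```bash
python3 -m creep '.02 .02 .05 0 .087;.03 .045 .03 0 .087;.03 .05 .02 0 .087;.03 .05 .02 0 .087;.03 .05 .01 0 .087;.03 .05 .01 0 .087;.03 .05 0 0 .087;.01 .03 0 0 .087'; python3 -m creep '0 0 0 0 .087;0 0 0 0 .087;0 0 0 0 .087'; python3 - <<'E'
from h import *
o=get_obs(); print(o['tool_pos'],o['tool_rot'],o['time_s'])
im,c=snap('wrist','w1.png'); E=np.array(c['extrinsics']); print('cam',-E[:3,:3].T@E[:3,3],E[:3,:3],c['fx'])
for k in ['pen_grip','spot','work','jaws','vice']:
    print(' tip',k,[(round(d['p'],2),np.round(d['xy'],1).tolist()) for d in finder.tip_of(k,'wrist')][:4])
E
```

```text
time_s: 2.2
tool_pos: [0.4939, -0.2368, 0.3629]
tool_rot: [-180.0, -0.1, 26.0]
force: [0.6, -0.6, -0.2]
grip_width: 0.0871
grasp_force: 0.0
time_s: 2.58
tool_pos: [0.4912, -0.2426, 0.3624]
tool_rot: [180.0, 0.0, 25.5]
force: [0.4, -0.6, -0.3]
grip_width: 0.0872
grasp_force: 0.0
[ 0.49120654 -0.24256988  0.36243026] [1.79988464e+02 3.30071996e-02 2.55313230e+01] 2.575
cam [ 0.55480772 -0.21146976  0.52355024] [[ 4.30240446e-01 -9.02714219e-01  4.43084355e-04]
 [-8.72725572e-01 -4.15822065e-01  2.55816510e-01]
 [-2.30744956e-01 -1.10449300e-01 -9.66725254e-01]] 327.2165851840697
 tip pen_grip []
 tip spot [(0.83, [268.4, 115.9]), (0.76, [171.3, 249.3])]
 tip work [(0.98, [180.7, 230.7])]
 tip jaws [(0.87, [179.1, 229.3]), (0.66, [280.4, 99.4])]
 tip vice [(0.89, [277.6, 97.0]), (0.62, [192.6, 211.1]), (0.39, [23.7, 27.8])]
```

View pics/w1.png

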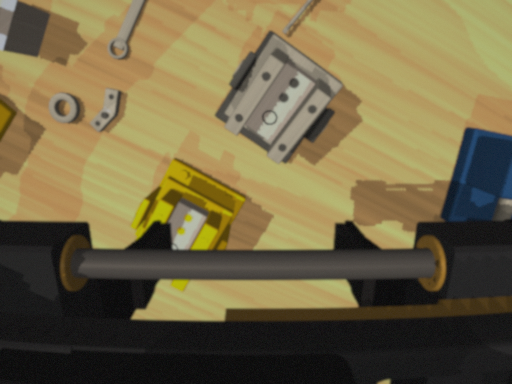

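Wrist view: dark vice centred (278,95), spot circle (269,117), the two holes (281,97),(292,82); yellow look-alike at (190,220). One closer view for the vice pose.

```bash
python3 -m creep '.02 .01 -.03 0 .087;.02 .01 -.03 0 .087;.01 0 -.02 0 .087;0 0 0 0 .087;0 0 0 0 .087;0 0 0 0 .087'; python3 - <<'E'
from h import *
import json
o=get_obs(); im,c=snap('wrist','w2.png')
c={k:(np.array(v).tolist()) for k,v in c.items()}; json.dump(c,open('w2.json','w'))
for k in ['spot','work','jaws','vice']:
    print(' tip',k,[(round(d['p'],2),np.round(d['xy'],1).tolist()) for d in finder.tip_of(k,'wrist')][:4])
m=[d for d in finder.masks_of('jaws','wrist')]
print([(d['p'],d['xy']) for d in m])
x,y=finder.tip_of('spot','wrist')[0]['xy']; x0=int(max(0,x-85));y0=int(max(0,y-100)); print(x0,y0)
cv2.imwrite('pics/w2c.png',cv2.resize(im[y0:y0+150,x0:x0+200,::-1],None,fx=4,fy=4,interpolation=cv2.INTER_CUBIC))
E
```

```text
time_s: 3.62
tool_pos: [0.5421, -0.2215, 0.2841]
tool_rot: [179.9, -0.1, 25.7]
force: [-0.7, -0.8, -0.0]
grip_width: 0.0873
grasp_force: 0.0
 tip spot [(0.82, [271.5, 171.9]), (0.65, [157.8, 315.5])]
 tip work [(0.92, [166.2, 297.4]), (0.62, [278.3, 150.1])]
 tip jaws [(0.63, [282.7, 150.0])]
 tip vice [(0.55, [279.6, 139.0])]
[(0.92, [197.7, 303.2]), (0.62, [298.1, 171.0])]
186 71
```

View pics/w2c.png

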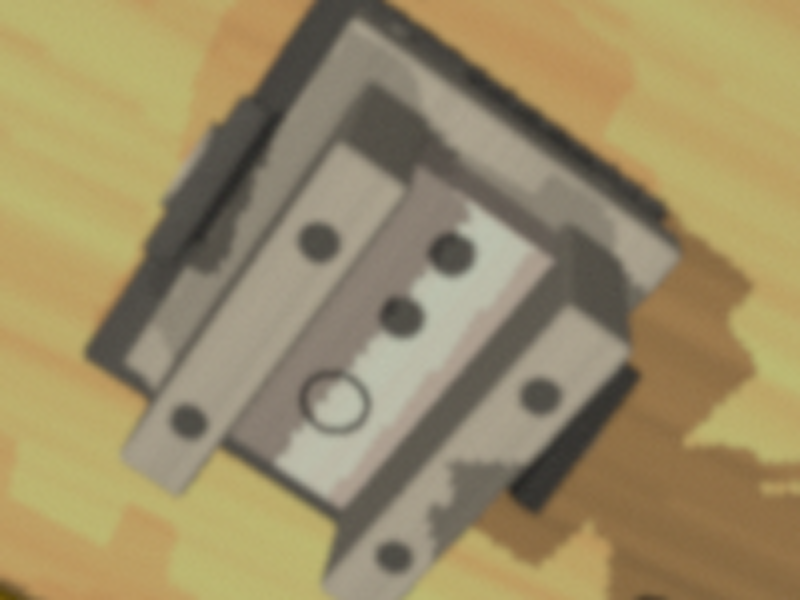

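Close view: dark vice with jaw tops, spot circle at (335,402) crop px, holes at (401,317),(452,254). Fit the jaw pose from corners over the three views.

```bash
cat > fit.py <<'E'
from h import *
import json
from scipy.optimize import least_squares
from scipy.spatial.transform import Rotation as Ro
w2=json.load(open('w2.json')); cs=cams.calibration('scene'); cd=cams.calibration('side')
W=lambda x,y:(186+(x+.5)/4-.5,71+(y+.5)/4-.5)
S=lambda x,y:(90+x/3.077,180+y/3.077)
D=lambda x,y:(215+(x-400)/3.636,245+y/3.636)
L=52.5
ob=[(w2,W(342,145),(L,42,58),.5),(w2,W(403,187),(L,22,58),.5),(w2,W(125,455),(-L,42,58),.5),(w2,W(180,493),(-L,22,58),.5),
(w2,W(568,308),(L,-22,58),.5),(w2,W(630,352),(L,-42,58),.5),(w2,W(327,582),(-L,-22,58),.5),
(w2,W(340,508),(-48,-22,24),.7),(w2,W(553,260),(48,-22,24),.7),(w2,W(335,402),(-20,0,24),.4),
(cs,S(97,82),(L,-42,58),.8),(cs,S(127,78),(L,-22,58),.8),(cs,S(137,38),(-L,-42,58),.8),(cs,S(162,33),(-L,-22,58),.8),(cs,S(192,72),(L,22,58),.8),(cs,S(222,67),(L,42,58),.8),(cs,S(247,30),(-L,42,58),.8),
(cs,(149.6,205),(-20,0,24),1.),(cd,(254.8,288.7),(-20,0,24),.8),(cd,D(660,42),(L,42,58),.8),(cd,D(470,62),(-L,42,58),.8)]
def R(p): return Ro.from_euler('ZYX',[p[3],-p[4],p[5]],degrees=True).as_matrix()
def f(p): return np.concatenate([(proj(c,p[:3]+R(p)@np.array(q)/1e3)-xy)/s for c,xy,q,s in ob]+[[p[5]/1.]])
r=least_squares(f,[.57,-.24,.08,0,15,0],loss='soft_l1',x_scale=[.01,.01,.01,5,5,5])
p=r.x; e=r.fun[:-1].reshape(-1,2); print('p',p.round(4)); print((e*1).round(1).tolist())
C=np.linalg.inv(r.jac.T@r.jac); print('sd',np.sqrt(np.diag(C)).round(4))
print('spot',(p[:3]+R(p)@[-.02,0,.024]).round(4),'n',R(p)[:,2].round(4))
for sub in ['wrist']:
    g=lambda p: np.concatenate([(proj(c,p[:3]+R(p)@np.array(q)/1e3)-xy)/s for c,xy,q,s in ob if c is w2]+[[p[5]/1.]])
    q=least_squares(g,p,x_scale=[.01,.01,.01,5,5,5]).x; print('wrist only',q.round(4),(q[:3]+R(q)@[-.02,0,.024]).round(4))
E
python3 fit.py
```

```text
p [ 0.5783 -0.2418  0.0751 -8.273  21.726  -0.1767]
[[-4.5, -1.7], [1.9, 3.1], [-4.4, 0.8], [-0.2, 2.2], [-2.0, -2.1], [1.3, 0.3], [-5.6, 1.4], [1.7, -0.9], [0.7, 0.1], [0.2, -2.8], [-2.4, -0.8], [-2.6, 0.3], [-0.3, -0.1], [0.2, 1.5], [-2.3, 1.8], [-2.3, 3.3], [0.0, 1.4], [0.8, 4.9], [-0.6, 0.2], [0.1, -2.6], [-0.3, 0.2]]
sd [6.000e-04 5.000e-04 1.100e-03 3.771e-01 6.130e-01 6.658e-01]
spot [ 0.5511 -0.2377  0.09  ] n [-0.3659  0.0563  0.929 ]
wrist only [ 0.5768 -0.2433  0.0687 -8.4304 20.361  -0.4029] [ 0.55   -0.2392  0.0842]
```

```bash
python3 -m creep '-.012 .055 .01 -3.6 .087;-.012 .056 0 -3.6 .087;-.012 .056 0 -3.6 .087;-.012 .056 0 -3.6 .087;-.012 .056 0 -3.6 .087;-.013 .056 0 -3.6 .087;-.014 .055 0 -3.9 .087;0 0 0 0 .087' >/dev/null; python3 -m creep '0 0 0 0 .087;0 0 0 0 .087;0 0 0 0 .087'; python3 - <<'E'
from h import *
o=get_obs(); im,c=snap('wrist','w3.png')
for k in ['pen_grip','stand','pen']:
    print(' tip',k,[(round(d['p'],2),np.round(d['xy'],1).tolist()) for d in finder.tip_of(k,'wrist')][:4])
P=(.5149,.169,.154); x,y=proj(c,P); print(x,y)
x0=int(max(0,x-80));y0=int(max(0,y-75)); print(x0,y0)
cv2.imwrite('pics/w3c.png',cv2.resize(im[y0:y0+150,x0:x0+200,::-1],None,fx=4,fy=4,interpolation=cv2.INTER_CUBIC))
import json; json.dump({k:(np.array(v).tolist()) for k,v in c.items()},open('w3.json','w'))
E
```

```text
time_s: 5.35
tool_pos: [0.4554, 0.1681, 0.2924]
tool_rot: [180.0, 0.0, 0.1]
force: [0.0, -0.0, -0.9]
grip_width: 0.0873
grasp_force: 0.0
 tip pen_grip [(0.63, [256.8, 118.1])]
 tip stand [(0.68, [255.4, 111.9])]
 tip pen [(0.73, [253.8, 111.3])]
252.70631059251556 117.44295181599237
172 42
```

View pics/w3c.png

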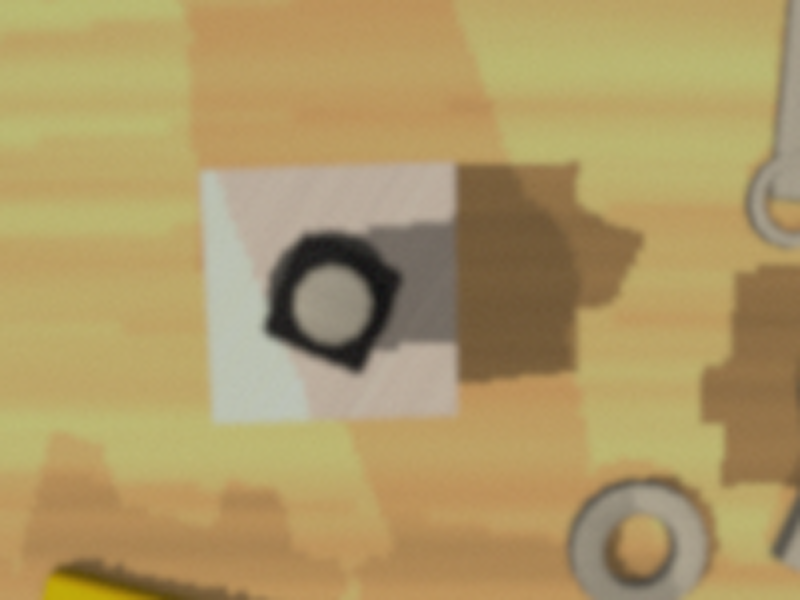

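Wrist crop: gauge on stand, button at (334,305) crop = (255,118) px, square grip turned ~24.5° clockwise in the image.

```bash
python3 - <<'E'
from h import *
import json
c=json.load(open('w3.json')); b=(172+334.5/4-.5,42+305.5/4-.5)
print(b,'button at .154',atz(c,b,.154).round(4))
print(tri([ray(c,(256.8,118.1)),ray(cams.calibration('scene'),(319.9,169.2)),ray(cams.calibration('side'),(230.9,136.3))]))
q=[atz(c,(172+(x+.5)/4-.5,42+(y+.5)/4-.5),.126) for x,y in [(268,328),(360,372),(400,278)]]
print(np.round(q,4),'centre',((q[0]+q[2])/2).round(4))
for a,b in [(0,1),(1,2)]:
    d=q[b]-q[a]; print(np.degrees(np.arctan2(d[1],d[0])),np.linalg.norm(d))
s=[atz(c,(172+(x+.5)/4-.5,42+(y+.5)/4-.5),.08) for x,y in [(202,170),(457,163),(458,415),(213,424)]]; print('stand',np.mean(s,0))
E
```

```text
(255.125, 117.875) button at .154 [0.5145 0.1668 0.154 ]
(array([0.51446066, 0.16699102, 0.117576  ]), [np.float64(2.6), np.float64(2.6), np.float64(0.9)])
[[0.5079 0.1829 0.126 ]
 [0.4971 0.1601 0.126 ]
 [0.52   0.1505 0.126 ]] centre [0.514  0.1667 0.126 ]
-115.35731022455158 0.025174327602113272
-22.797985216361926 0.024849877563922575
stand [0.51450782 0.16667743 0.08      ]
```

```bash
python3 -m creep '.015 0 -.01 -5 .087;.015 0 -.02 -5 .087;.015 -.001 -.02 -5 .087;.014 0 -.03 -5 .087;0 0 -.02 -4.5 .087;0 0 0 0 .087;0 0 0 0 .087;0 0 0 0 .087'
```

```text
time_s: 6.55
tool_pos: [0.5146, 0.1686, 0.1939]
tool_rot: [-179.9, -0.1, -24.2]
force: [0.1, 0.5, 0.1]
grip_width: 0.0865
grasp_force: 0.0
```

```bash
python3 -m creep '0 -.001 -.03 0 .087;0 -.001 -.03 0 .087;0 0 -.02 0 .087;0 0 -.015 0 .087;0 0 0 0 .087;0 0 0 0 .087;0 0 0 0 .02;0 0 0 0 .02' 15; python3 -m creep '0 0 0 0 .02;0 0 0 0 .02;0 0 0 0 .02;0 0 0 0 .02'
```

```text
time_s: 7.55
tool_pos: [0.5144, 0.1664, 0.0982]
tool_rot: [-180.0, -0.1, -24.3]
force: [0.1, -0.4, 0.9]
grip_width: 0.0742
grasp_force: 0.0
time_s: 8.05
tool_pos: [0.514, 0.1663, 0.0976]
tool_rot: [180.0, 0.0, -24.3]
force: [-0.3, 0.2, 0.2]
grip_width: 0.0348
grasp_force: 0.0
```

```bash
python3 -m creep '0 0 0 0 .02;0 0 0 0 .02;0 0 0 0 .02;0 0 0 0 .02'
```

```text
time_s: 8.55
tool_pos: [0.5139, 0.1663, 0.0975]
tool_rot: [180.0, 0.0, -24.3]
force: [0.1, 0.3, 0.3]
grip_width: 0.0263
grasp_force: 14.9
```

Gripped (26.3 mm). Lift 50 mm so about 10 mm of nose stays in the hole, then lever the gauge against the rim to tilt it ~21° in the fingers.

```bash
python3 -m creep '0 0 .01 0 .02;0 0 .014 0 .02;0 0 .014 0 .02;0 0 .012 0 .02;0 0 0 0 .02;0 0 0 0 .02' && python3 -m creep '-.0055 .0025 0 0 .02;-.0055 .0025 0 0 .02;-.0055 .0025 0 0 .02;-.0055 .0025 0 0 .02;-.005 .002 0 0 .02;-.005 .0024 0 0 .02;0 0 0 0 .02;0 0 0 0 .02'; python3 - <<'E'
from h import *
a=snap('scene')[0][110:215,275:365]; b=snap('side')[0][70:190,180:285]
f=lambda x:cv2.resize(x,None,fx=4,fy=4,interpolation=cv2.INTER_CUBIC)[:420,:400]
A,B=f(a),f(b); h=min(len(A),len(B)); cv2.imwrite('pics/t1.png',np.hstack([A[:h],B[:h]])[:,:,::-1])
E
```

```text
time_s: 9.3
tool_pos: [0.5138, 0.1662, 0.1474]
tool_rot: [180.0, 0.0, -24.3]
force: [0.3, -0.2, -2.8]
grip_width: 0.0258
grasp_force: 14.9
time_s: 10.3
tool_pos: [0.4814, 0.1812, 0.1477]
tool_rot: [180.0, 0.1, -24.3]
force: [1.6, -1.6, -0.7]
grip_width: 0.0259
grasp_force: 15.0
```

View pics/t1.png

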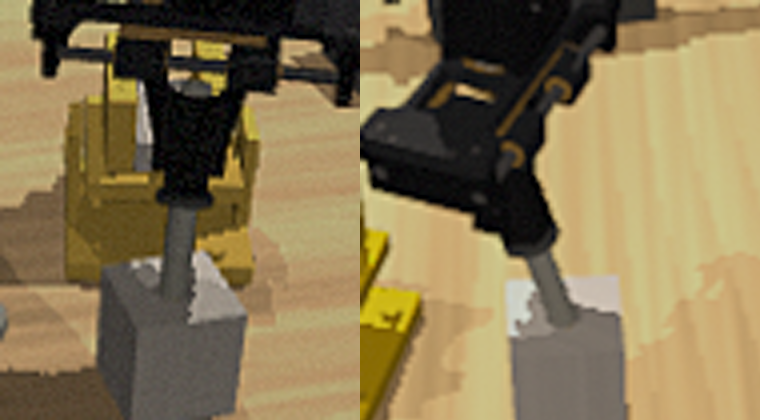

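The picture shows the gauge tilted about 20° in the fingers, nose end still at the hole's mouth. Now grip firmly, lift out, turn to the vice's direction and carry.

```bash
python3 -m creep '0 0 0 0 .02;0 0 0 0 .02;0 0 .01 0 .02;0 0 .02 0 .02;0 0 .03 0 .02;0 0 .03 0 .02;0 -.01 .03 0 .02;0 -.03 .01 2 .02' 40 && python3 -m creep '0 -.05 0 2 .02;0 -.055 0 2 .02;0 -.055 0 2 .02;.002 -.055 0 2 .02;.002 -.055 0 2 .02;.002 -.05 0 2 .02;.001 -.035 0 2 .02;0 -.01 0 0 .02'; python3 -m creep '0 0 -.02 0 .02;0 0 -.01 0 .02;0 0 0 0 .02;0 0 0 0 .02;0 0 0 0 .02'
```

```text
time_s: 11.4
tool_pos: [0.4823, 0.1431, 0.2804]
tool_rot: [-179.8, -0.1, -22.0]
force: [0.1, -0.9, -2.2]
grip_width: 0.0258
grasp_force: 40.0
time_s: 12.4
tool_pos: [0.4884, -0.2267, 0.2776]
tool_rot: [-180.0, 0.0, -8.5]
force: [0.2, 0.3, -2.1]
grip_width: 0.0259
grasp_force: 40.0
time_s: 13.02
tool_pos: [0.4894, -0.2241, 0.2484]
tool_rot: [180.0, -0.1, -8.3]
force: [-0.9, 0.1, -1.9]
grip_width: 0.0258
grasp_force: 40.0
```

```bash
python3 - <<'E'
from h import *
import json
o=get_obs(); im,cw=snap('wrist','w4.png'); json.dump({k:(np.array(v).tolist()) for k,v in cw.items()},open('w4.json','w'))
print(o['tool_pos'])
a,cs=snap('scene','s4.png'); b,cd=snap('side','d4.png')
for n,c in [('wrist',cw),('scene',cs),('side',cd)]:
    for k in ['tip_end','pen_grip','spot']: print(n,k,[(round(d['p'],2),np.round(d['xy'],1).tolist()) for d in finder.tip_of(k,n)][:3])
    n_=np.array([-.366,.056,.929]); G=o['tool_pos']+[0,0,.019]; print('pred tip',proj(c,G-.1105*n_),'nose',proj(c,G-.0965*n_),'collar',proj(c,G-.0365*n_),'spot',proj(c,(.551,-.238,.088)))
f=lambda x:cv2.resize(x,(400,400),interpolation=cv2.INTER_CUBIC)
cv2.imwrite('pics/t2.png',np.hstack([f(a[150:250,100:200]),f(b[200:325,195:320])])[:,:,::-1])
cv2.imwrite('pics/t3.png',cv2.resize(im[40:240,160:360,::-1],(600,600),interpolation=cv2.INTER_CUBIC))
E
```

```text
[ 0.48943568 -0.22411279  0.24838574]
wrist tip_end [(0.32, [255.1, 88.5])]
wrist pen_grip [(0.72, [253.3, 251.6])]
wrist spot [(0.76, [257.0, 113.5]), (0.56, [256.1, 249.6]), (0.42, [60.0, 238.3])]
pred tip [253.88517258 145.3687247 ] nose [253.90817942 154.80559995] collar [254.03468294 208.47732349] spot [258.31413584 113.05433029]
scene tip_end [(0.56, [148.1, 178.9])]
scene pen_grip [(0.93, [140.3, 125.3])]
scene spot [(0.98, [150.3, 207.6]), (0.86, [311.9, 135.7]), (0.73, [172.2, 151.2])]
pred tip [147.65767245 177.02894557] nose [146.9789442  170.74754914] collar [144.06481587 143.22061276] spot [150.42710124 210.5918317 ]
side tip_end []
side pen_grip [(0.48, [219.2, 224.9])]
side spot [(0.96, [136.4, 268.7]), (0.65, [145.6, 127.8]), (0.58, [251.0, 288.9])]
pred tip [242.29319741 263.20178967] nose [239.22656259 258.68020031] collar [225.24753479 238.07605609] spot [254.27889102 289.58721611]
```

View pics/t2.png

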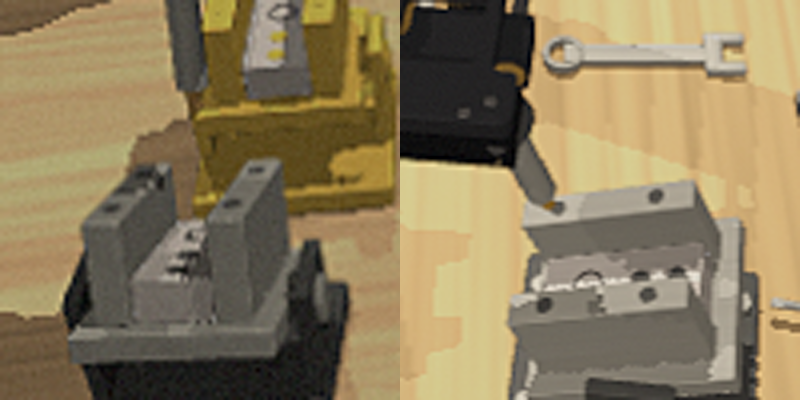

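View pics/t3.png

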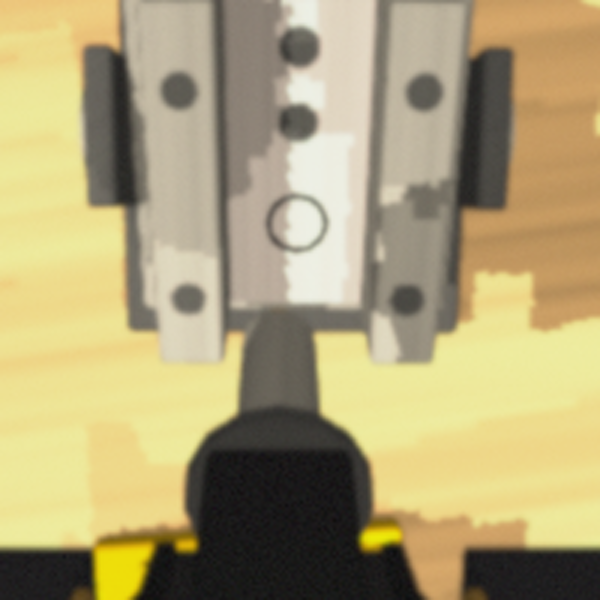

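Side crop: brass tip at (549,205) crop = (241.6,264.1) px, gauge leaning as planned; wrist crop: circle at (297,222), nose end at (280,308), jaws parallel to the image column, so the heading is right. Refine the spot and tip from these.

```bash
python3 - <<'E'
from h import *
import json
w2=json.load(open('w2.json'));w4=json.load(open('w4.json'));cs=cams.calibration('scene');cd=cams.calibration('side')
w2s=(186+335.5/4-.5,71+402.5/4-.5); w4s=(160+297.5/3-.5,40+222.5/3-.5); ds=(254.8,288.7)
print('spot w2,w4',tri([ray(w2,w2s),ray(w4,w4s)])); print('w2,w4,side',tri([ray(w2,w2s),ray(w4,w4s),ray(cd,ds)])); print('+scene',tri([ray(w2,w2s),ray(w4,w4s),ray(cd,ds),ray(cs,(149.8,207))]))
for z in (.08,.085,.09,.095): print(z,atz(w2,w2s,z).round(4),atz(w4,w4s,z).round(4),atz(cd,ds,z).round(4))
print('tip',tri([ray(cd,(241.6,264.1)),ray(cs,(148.1,178))]),'pred',np.array([.48944,-.2241,.2674])-.1105*np.array([-.366,.056,.929]))
# holes slope
W2=lambda x,y:(186+(x+.5)/4-.5,71+(y+.5)/4-.5); W4=lambda x,y:(160+(x+.5)/3-.5,40+(y+.5)/3-.5)
n=lambda a,b: tri([ray(w2,W2(*a)),ray(w4,W4(*b))])
pts=[n((401,317),(298,122)),n((452,254),(299,47)),n((335,402),(297,222)),n((540,397),(424,91)),n((394,557),(407,299)),n((318,242),(179,91)),n((188,422),(188,298))]
for p in pts: print(p[0].round(4),p[1][0])
for a,b in [(1,2),(3,4),(5,6)]:
    d=pts[a][0]-pts[b][0]; print('slope',np.degrees(np.arctan2(d[2],np.hypot(*d[:2]))),'yaw',np.degrees(np.arctan2(d[1],d[0])),np.linalg.norm(d))
E
```

```text
spot w2,w4 (array([ 0.55036543, -0.23807435,  0.09185574]), [np.float64(0.2), np.float64(0.2)])
w2,w4,side (array([ 0.55088354, -0.23817641,  0.09175927]), [np.float64(0.7), np.float64(0.4), np.float64(1.1)])
+scene (array([ 0.55071257, -0.23838309,  0.09602328]), [np.float64(1.0), np.float64(0.3), np.float64(2.5), np.float64(1.8)])
0.08 [ 0.5484 -0.2396  0.08  ] [ 0.5502 -0.2384  0.08  ] [ 0.5524 -0.2313  0.08  ]
0.085 [ 0.5492 -0.2389  0.085 ] [ 0.5503 -0.2383  0.085 ] [ 0.5522 -0.2344  0.085 ]
0.09 [ 0.55   -0.2382  0.09  ] [ 0.5504 -0.2382  0.09  ] [ 0.552  -0.2374  0.09  ]
0.095 [ 0.5507 -0.2375  0.095 ] [ 0.5506 -0.2381  0.095 ] [ 0.5518 -0.2404  0.095 ]
tip (array([ 0.52868316, -0.22997356,  0.16137965]), [np.float64(0.1), np.float64(0.1)]) pred [ 0.529883  -0.230288   0.1647455]
[ 0.5799 -0.2424  0.1017] 0.2
[ 0.6004 -0.2456  0.109 ] 0.0
[ 0.5504 -0.2381  0.0919] 0.2
[ 0.5803 -0.2748  0.1415] 0.3
[ 0.5245 -0.2665  0.1199] 0.2
[ 0.5898 -0.2115  0.1387] 0.2
[ 0.5341 -0.2029  0.1201] 0.2
slope 18.698486130208433 yaw -8.519735438860831 0.05339024920698962
slope 20.952901188679878 yaw -8.440382540586253 0.0603977509958289
slope 18.22541034007099 yaw -8.719469056441081 0.059393388387010145
```

```bash
python3 -m creep '-.0045 -.0043 0 0 .02;.003 -.0004 -.008 0 .02;.0045 -.0007 -.012 0 .02;.0045 -.0007 -.012 0 .02;.0045 -.0007 -.012 0 .02;.0035 -.0005 -.01 0 .02;.0018 -.0002 -.004 0 .02;0 0 0 0 .02'; python3 -m creep '0 0 0 0 .02;0 0 0 0 .02'; python3 - <<'E'
from h import *
import json
o=get_obs(); print(o['tool_pos'])
im,cw=snap('wrist','w5.png'); a,cs=snap('scene'); b,cd=snap('side')
S=np.array((.5507,-.2382,.092)); n=np.array([-.352,.052,.935]); G=o['tool_pos']+[0,0,.019]
for nm,c in [('wrist',cw),('scene',cs),('side',cd)]:
    print(nm,[(k,[(round(d['p'],2),np.round(d['xy'],1).tolist()) for d in finder.tip_of(k,nm)][:3]) for k in ('tip_end','spot')],'pred tip',proj(c,G-.1125*n).round(1),'spot',proj(c,S).round(1))
f=lambda x,s:cv2.resize(x,(400,600),interpolation=cv2.INTER_CUBIC)
cv2.imwrite('pics/t4.png',np.hstack([f(im[60:210,208:308],0),f(b[225:330,225:295],0)])[:,:,::-1])
F=[]
for i in range(6): snap('wrist'); F.append(get_obs()['force'])
print(np.mean(F,0),np.std(F,0))
E
```

```text
time_s: 14.62
tool_pos: [0.5064, -0.2317, 0.1893]
tool_rot: [-180.0, 0.0, -8.3]
force: [-0.3, -0.3, -2.1]
grip_width: 0.0257
grasp_force: 40.0
time_s: 14.88
tool_pos: [0.5065, -0.2319, 0.1901]
tool_rot: [180.0, -0.0, -8.3]
force: [-0.3, 0.3, -2.0]
grip_width: 0.0258
grasp_force: 40.0
[ 0.50648676 -0.23189887  0.19011887]
wrist [('tip_end', []), ('spot', [(0.88, [251.4, 138.3])])] pred tip [253.7 146.1] spot [253.4 138.4]
scene [('tip_end', []), ('spot', [(0.85, [150.7, 204.5]), (0.53, [268.2, 191.3])])] pred tip [149.3 203.7] spot [150.  209.2]
side [('tip_end', []), ('spot', [(0.89, [251.1, 289.1]), (0.85, [132.3, 272.0]), (0.61, [145.6, 126.5])])] pred tip [251.7 285. ] spot [254.1 288.6]
[ 0.18365954  0.09420165 -1.43486427] [0.49292648 0.74965532 0.58872238]
```

View pics/t4.png

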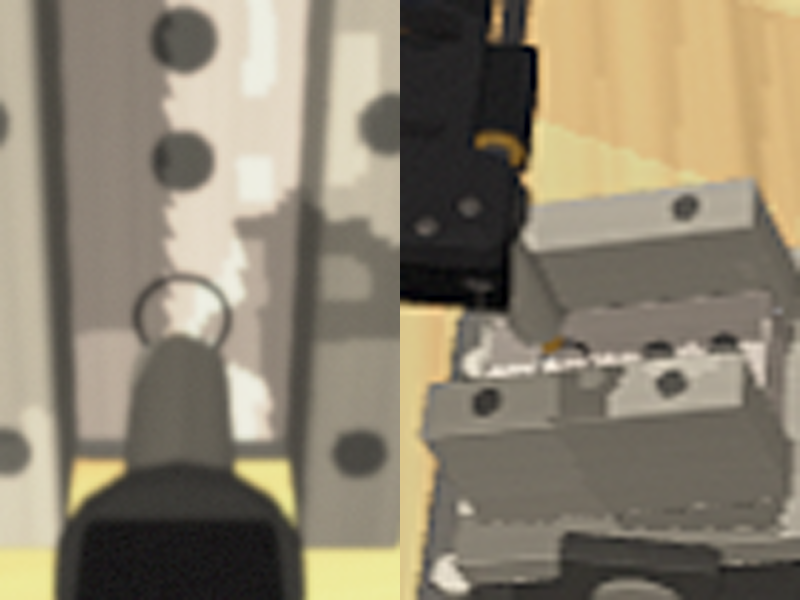

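Wrist crop: nose end (182,335) just below the circle (183,317), centred between jaws; side crop: brass tip (553,345) just above the circle (573,352), agreeing with the prediction. About 13 mm to contact; descend along the axis and feel.

```bash
cat > feel.py <<'E'
from h import *
n=np.array([-.352,.052,.935]); F=[];P=[]
for i in range(8): cams.read_camera('side'); o=get_obs(); F.append(o['force']@n); P.append(o['tool_pos'])
print('t',o['time_s'],'tcp',np.mean(P,0).round(4),'Fn %.2f +- %.2f'%(np.mean(F),np.std(F)/8**.5), 'F',o['force'].round(1))
E
python3 -m creep '.0014 0 -.003 0 .02;.0014 0 -.003 0 .02;.001 0 -.002 0 .02;0 0 0 0 .02;0 0 0 0 .02'; python3 feel.py
```

```text
time_s: 16.25
tool_pos: [0.5101, -0.2318, 0.1816]
tool_rot: [180.0, -0.0, -8.3]
force: [0.4, 0.7, -2.2]
grip_width: 0.0258
grasp_force: 40.0
t 16.65 tcp [ 0.5101 -0.2318  0.1817] Fn -1.71 +- 0.15 F [-0.8  0.1 -1.1]
```

```bash
python3 -m creep '.0007 0 -.0019 0 .02;.0007 0 -.0019 0 .02;0 0 0 0 .02;0 0 0 0 .02'; python3 feel.py; python3 -m creep '.0007 0 -.0019 0 .02;0 0 0 0 .02;0 0 0 0 .02'; python3 feel.py
```

```text
time_s: 17.15
tool_pos: [0.5116, -0.2318, 0.178]
tool_rot: [180.0, -0.0, -8.3]
force: [-1.1, -0.2, -0.6]
grip_width: 0.0257
grasp_force: 40.0
t 17.55 tcp [ 0.5115 -0.2318  0.1779] Fn 0.08 +- 0.13 F [ 1.2 -1.   0.3]
time_s: 17.92
tool_pos: [0.5122, -0.232, 0.176]
tool_rot: [180.0, -0.0, -8.3]
force: [-0.4, -1.0, 1.3]
grip_width: 0.0259
grasp_force: 40.0
t 18.325 tcp [ 0.5122 -0.2319  0.176 ] Fn 1.74 +- 0.13 F [-1.7 -1.1  2. ]
```

```bash
python3 -m creep '.0003 0 -.0008 0 .02;0 0 0 0 .02;0 0 0 0 .02;0 0 0 0 .02'; python3 feel.py; python3 - <<'E'
from h import *
im,cw=snap('wrist','w6.png'); o=get_obs(); n=np.array([-.352,.052,.935]); G=o['tool_pos']+[0,0,.019]
for nm,a in (('wrist',cw),('side',snap('side','d6.png')[1])):
  print(nm,[(k,[(round(d['p'],2),np.round(d['xy'],1).tolist()) for d in finder.tip_of(k,nm)][:2]) for k in ('tip_end','spot','pen_grip')],proj(a,G-.1075*n).round(1),proj(a,(.551,-.2382,.0925)).round(1))
# brass pixels in side
b=cams.read_camera('side')[275:300,235:275].astype(int); m=(b[:,:,0]-b[:,:,2]>60); ys,xs=np.nonzero(m); print(len(xs),xs.mean()+235 if len(xs) else 0, ys.mean()+275 if len(xs) else 0)
E
```

```text
time_s: 18.82
tool_pos: [0.5125, -0.2319, 0.1751]
tool_rot: [180.0, -0.0, -8.3]
force: [-1.9, -1.2, 1.6]
grip_width: 0.0256
grasp_force: 40.0
t 19.225 tcp [ 0.5125 -0.2319  0.1751] Fn 2.15 +- 0.15 F [-1.2 -1.3  1.8]
wrist [('tip_end', []), ('spot', []), ('pen_grip', [(0.75, [255.0, 250.8]), (0.2, [31.5, 277.7])])] [253.7 149.2] [254.6 148.1]
side [('tip_end', []), ('spot', [(0.95, [254.6, 289.6]), (0.92, [135.5, 268.9])]), ('pen_grip', [])] [253.9 287.8] [254.3 288.4]
0 0 0
```

```bash
python3 -c "
from cell import ticket; print(ticket.sign_off())"
```

```text
the job is handed in; nothing more can be done
None
```

The job is handed in with the gauge still held on the marked spot: pressing force is about 3.9 N, so the tip should be about 4.8 mm in. By my measurements the gauge is square to the face within about 2°, and I saw no sign of touching the jaws; no verdict came back.

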